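# Put the nested lids on the tea caddy, then lift the outer lid alone

### The arm

A 6-joint arm with a two-finger parallel gripper is mounted at the origin on the work surface. World frame = base frame: x ahead of the robot, y to its left, z up, the work surface at z = 0. Lengths are in m, angles in rad, forces in N, time in s.
With the tool pointing down it reaches from about 0.25 to 0.775 m from the base axis. Payload 8.9 kg.
Tool frame: the origin (TCP) lies on the mounting face of the last link; the fingertips stand 173 mm ahead of it and the grasp point (between the pads) lies 155 mm ahead of it; y points along the fingers, x is the direction in which the jaws open and shut, and the axes are right-handed (so a half turn about y gives the same grasp; the last joint's range is limited). The gripper opens to 85 mm and grips with 20 to 120 N. Pads are 22 mm wide; open, the fingers measure 114 mm over their backs; the gripper's body (76 mm by 85 mm) begins 54 mm behind the grasp point. The pads swing forward as they close: fully open they stand 13 mm farther back than shut.
Start: joints at [-1.479, 0.291, -0.153, 1.127, 0, 1.431], TCP at [0.12, -0.511, 0.405] pointing down, gripper open.
Joint ranges: [-2.52, 2.52], [-0.91, 1.74], [-1.3, 1.37], [-1.96, 2.02], [-1.52, 1.47], [-3.14, 3.14]. Speed limits (rad/s): [2.22, 2.22, 2.79, 3.14, 3.14, 3.14].

### API

Orientations are given as a 3x3 rotation matrix whose columns are the frame's x, y, z axes.
In Python, from cell import env gives the robot as it stands.
- The arm moves only by the shell command python3 -m jog 'ROWS' [FORCE]. ROWS is JSON, a list of rows, each a list of 7 numbers: the shift along the tool's x, y, z in cm, then the turn, a rotation vector about the tool's x, y, z in rad, then the opening in per cent of the stroke, from 0 (shut) to 100 (fully open). In form: [[dx, dy, dz, wx, wy, wz, grip], ...]. A call has 1 to 12 rows; each row shifts and turns the commanded pose from where the row before left it, along the tool's axes as they then stand; what a row does not reach is not made up. A row lasts 1/12 s, in which the tool goes at most 41.7 mm and 7.16 degrees, less where a joint would pass 70% of its speed; a pose out of reach is approached as far as the arm can. A call is refused whole if a number of a shift passes 4.17 or a number of a turn 0.125, either way. A call with a gripper value outside its range is refused whole. The fingers move at their own pace and stop on an object; FORCE is the grip in N (left out, the last holds). Time passes only in rows, so rows that do not move let the fingers close. It gives the time, the measured TCP pose, the force and the opening at its end, in the units of the state.
- env.state(): the state, without advancing time (a new reading comes with each control period).
- env.read_camera(name): name is "scene" or "top"; returns the picture (384x512x3 uint8, red, green, blue); there is no depth.
- env.camera_params(name): a dict with "camera_matrix" (3x3 intrinsics, pixels), "dist" ([k1, k2, p1, p2, k3] as OpenCV has them; the pictures are not rectified), "rvec" (rotation vector, rad) and "tvec" (3), from world to camera coordinates, as OpenCV has them. Camera axes: x right, y down, z forward; pixel columns grow to the right and rows downward; lengths in m; the calibration is good to about 2 mm. A picture is of the moment at which its call begins. camera_params takes no time and is no camera call.
- env.sign_off(): hands the job in, once; it reports no verdict.
The state is a dict: "time": time; "qpos": joint angles; "joint_vel": joint speeds; "tau": joint torques, N m; "ee_pos": TCP position; "tool_rot": TCP orientation; "force": force on the tool from outside, world axes, zero at the start; "ft_torque": the same for the moment, N m; "opening": opening from 0.0 (shut) to 1.0 (fully open).
Only numpy, scipy, OpenCV 4.12 (cv2) and the standard library are available. Lean on these libraries where they do the work, as an engineer would, in place of code of your own. Each camera call takes 0.05 s, during which the arm holds its last target. There are 200 camera calls.

### The job

On the hotel-room desk, take the tea caddy's nested pair of lids off the cork coaster by the wooden knob, keeping them together, and lower (do not drop) the pair onto the open caddy until the inner lid sits fully home, then let go of the knob. Then, for checking the seal, take the outer lid by its collar and lift it alone straight up over the caddy, leaving the inner lid seated and undisturbed, and finish while still holding the outer lid there, level, its whole rim higher than the top of the knob. Leave the mug, the sugar jar and the remote control alone.

Things in the scene. Friction and masses are not known exactly. Their poses are not given: they have to be found in the camera images.
- caddy: The tea caddy: upright round open steel tin that stands fast on the desk (it cannot be moved), 103 mm outer diameter, 98 mm mouth diameter (2.5 mm wall), 110 mm high, empty above 46 mm. Origin: centre of its underside, on the desk; z up. With the inner lid fully home, the inner lid's origin is 98 mm above this origin.
- caddy_rim (a point): Centre of the caddy's mouth at rim height, 110 mm above the desk.
- coaster: Flat round cork coaster, 136 mm diameter, 6 mm thick, stuck to the desk. The nested lids start on it, near its centre. Origin: centre of its underside.
- inner_lid: Inner lid, about 160 g. Origin: centre of its underside; z up. Steel plug 91 mm dia, 12 mm high (lowest 5 mm tapered to 83 mm); flange 108 mm dia from 12 to 16 mm, which rests on the caddy's rim; wooden stem 29 mm dia to 46 mm, then the knob, 28 mm dia to 74 mm, tapering to 20 mm at its top at 80 mm. Nested, only the knob shows: 34 mm of it above the collar. Gripped there, it carries both lids.
- knob_top (a point): Centre of the top of the wooden knob, 80 mm above the inner lid's origin.
- outer_lid: Loose outer lid, about 140 g, steel, rests on the inner lid's flange. Origin: centre of its lower rim, 4 mm above the inner lid's origin when nested; z up. Skirt 125 mm outer, 120 mm inner dia; deck from 12 to 15 mm; in its middle the collar, an upright tube 44 mm outer, 36 mm inner dia, top at 42 mm. The knob stands up through it to 76 mm, between the fingers that grip the collar's outside.
- collar_top (a point): Centre of the top of the outer lid's collar, 42 mm above the outer lid's origin.
- mug: Bystander: loose white mug, 80 mm diameter, 90 mm high, handle at its own +y. Origin: centre of its underside.
- sugar_jar: Bystander: loose amber glass jar with a steel cap, 70 mm diameter, 100 mm high. Origin: centre of its underside.
- remote: Bystander: loose black remote control, 160 x 45 x 20 mm, long along its own x. Origin: centre of its underside.
Things that resemble listed ones, but are neither listed nor needed, are in the scene too. Leave any pink or red look-alike of the caddy alone.

How it is judged:
On the way, in this order (a step that is already met when the one before it is completed fails the run):
1. the nested pair is lifted together, above the height of the caddy's rim, in the gripper (height (world z) of inner_lid above 0.111 m and contact force between the fingers and inner_lid above 0.5 N and z of outer_lid in the frame of inner_lid below 0.008 m and horizontal distance between outer_lid and inner_lid below 0.008 m), for 0.1 s.
2. the pair sits on the caddy: inner lid fully home, outer lid still nested on it, fingers off the knob (z of inner_lid in the frame of caddy below 0.1005 m and horizontal distance between inner_lid and caddy below 0.006 m and angle between inner_lid's own z axis and vertical below 0.06 rad and z of outer_lid in the frame of inner_lid below 0.008 m and horizontal distance between outer_lid and inner_lid below 0.008 m and contact force between the fingers and inner_lid below 0.05 N), for 0.2 s.
At the end, for the whole second after the job is handed in: Inner lid seated in the caddy (at most 2.5 mm high, 6 mm off axis, 0.06 rad tilt), untouched; outer lid held still by the fingers only (over 1 N), touching neither lid nor caddy, rim at least 175 mm above the desk (knob top: 178), within 50 mm of the axis, tilt under 0.25 rad (z of inner_lid in the frame of caddy below 0.1005 m and horizontal distance between inner_lid and caddy below 0.006 m and angle between inner_lid's own z axis and vertical below 0.06 rad and height (world z) of outer_lid above 0.175 m and horizontal distance between outer_lid and caddy below 0.05 m and angle between outer_lid's own z axis and vertical below 0.25 rad and contact force between the fingers and outer_lid above 1 N and contact force between each of outer_lid, the arm, the fingers and inner_lid below 0.05 N and contact force between outer_lid and caddy below 0.05 N and linear speed of outer_lid below 0.03 m/s); the arm keeps its last pose, push and grip.
It fails at once if the outer lid is parted from the inner lid (over 10 mm) while the inner lid is out of its seat (over 6 mm) ((z of outer_lid in the frame of inner_lid above 0.014 m or horizontal distance between outer_lid and inner_lid above 0.014 m) and (z of inner_lid in the frame of caddy above 0.104 m or z of inner_lid in the frame of caddy below 0.09 m or horizontal distance between inner_lid and caddy above 0.008 m or angle between inner_lid's own z axis and vertical above 0.1 rad)).
It fails at once if the lids are dropped: the inner lid is out of the fingers while more than 8 mm above its seat (height (world z) of inner_lid above 0.106 m and contact force between the fingers and inner_lid below 0.01 N).
It fails at once if the mug, the sugar jar or the remote control is moved by more than 20 mm (distance of any of mug, sugar_jar, remote from where it was at the start of the episode above 0.02 m).
It also fails if it takes over 51 s, if anything falls off the work surface, if the arm or the gripper's body presses on something with over 40 N, if the wrist force passes 120 N, or if a joint passes its speed limit or range.

## Working session

There is one attempt and no reset: what is moved stays moved. The work goes in short steps, Python scripts to look and compute and a shell command to move; the robot and the scene stay as the last step left them, time stands still between calls to the robot, and variables do not carry over. Pictures are saved under pics/ and viewed, about 8 in all and at most 12, crops included, and the job is handed in when it is done.

```bash
mkdir -p pics; python3 - <<'E'
from cell import env
import cv2,numpy as np
for n in("scene","top"):
    im=env.read_camera(n); cv2.imwrite(f"pics/{n}0.png",im[...,::-1])
    p=env.camera_params(n);R=cv2.Rodrigues(np.array(p["rvec"]))[0];print(n,-R.T@np.array(p["tvec"]).ravel(),np.array(p["camera_matrix"]).tolist())
s=env.state();print(s["time"],s["ee_pos"],np.round(s["tool_rot"],3).tolist(),s["opening"])
a=cv2.imread("pics/scene0.png");b=cv2.imread("pics/top0.png");cv2.imwrite("pics/a.png",a)
E
```

```text
scene [ 1.40407597 -0.08189114  1.01002533] [[395.13103696391835, 0.0, 258.73052797974555], [0.0, 395.13103696391835, 189.29542260434403], [0.0, 0.0, 1.0]]
top [ 0.46838253 -0.01502206  1.32914335] [[422.96668232203456, 0.0, 247.00518250528702], [0.0, 422.96668232203456, 196.18652235136727], [0.0, 0.0, 1.0]]
0.1 [ 0.12008503 -0.51090351  0.40421984] [[0.229, -0.0, 0.973], [-0.973, 0.001, 0.229], [-0.001, -1.0, 0.0]] 1.002091400518962
```

View pics/scene0.png

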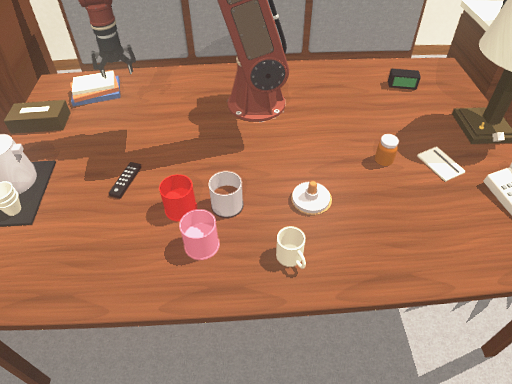

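View pics/top0.png

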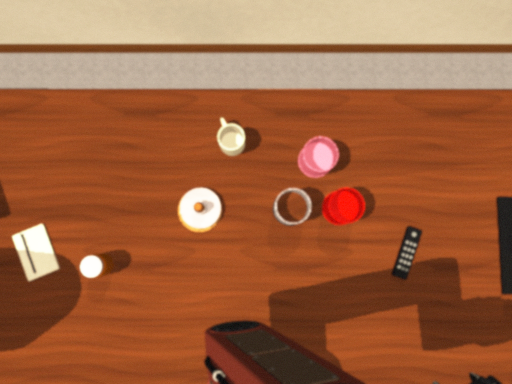

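The steel caddy is at top (293,206) and scene (226,194). The lids on the coaster are at top (200,208), scene (312,196). There are pink and red look-alikes right of the caddy. I'll enlarge both targets in both views.

```bash
python3 - <<'E'
import cv2,numpy as np
a=cv2.imread("pics/scene0.png");b=cv2.imread("pics/top0.png")
f=lambda im,x,y,w,h:cv2.resize(im[y:y+h,x:x+w],(w*5,h*5),interpolation=cv2.INTER_CUBIC)
L=np.hstack([f(b,170,178,60,60),f(b,265,178,60,60)]);M=np.hstack([f(a,282,165,60,60),f(a,200,165,60,60)])
cv2.imwrite("pics/crop1.png",np.vstack([L,M]))
E
```

```text
(no output)
```

View pics/crop1.png

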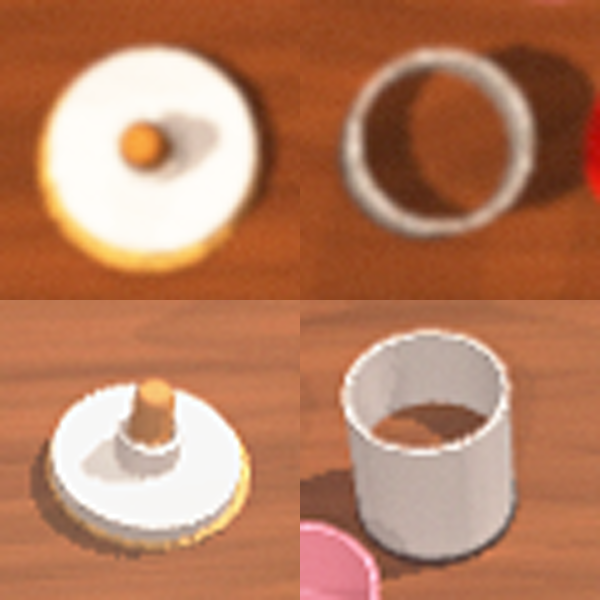

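```bash
cat > h.py <<'E'
from cell import env
import cv2,numpy as np
from scipy.optimize import least_squares
def proj(n,P):
    p=env.camera_params(n);return cv2.projectPoints(np.array(P,float).reshape(-1,1,3),np.array(p["rvec"]),np.array(p["tvec"]),np.array(p["camera_matrix"]),np.array(p["dist"]))[0][:,0]
T=np.linspace(0,2*np.pi,181)
def ext(n,xy,r,z):
    q=proj(n,np.c_[xy[0]+r*np.cos(T),xy[1]+r*np.sin(T),0*T+z]);return np.r_[q.min(0),q.max(0)]
def fit(n,obs,r,z,g): # obs: xmin,ymin,xmax,ymax px (nan = unknown)
    obs=np.array(obs,float);m=~np.isnan(obs)
    s=least_squares(lambda v:(ext(n,v,r,z)-obs)[m],g);return s.x.round(4),s.fun.round(2)
E
python3 - <<'E'
from h import *
n=np.nan
c=lambda o,off:[(o[0]+.5)/5-.5+off[0],(o[1]+.5)/5-.5+off[1],(o[2]+.5)/5-.5+off[0],(o[3]+.5)/5-.5+off[1]]
print("caddy top",fit("top",c([n,48,235,n],(265,178)),.0515,.11,[.45,-.13]))
print("caddy scene",fit("scene",c([42,29,209,153],(200,165)),.0515,.11,[.45,-.13]))
print("deck top",fit("top",c([48,45,258,253],(170,178)),.0625,.025,[.45,.13]))
print("deck scene",fit("scene",c([50,81,247,n],(282,165)),.0625,.025,[.45,.13]))
print("knobside top",fit("top",c([120,120,167,170],(170,178)),.014,.08,[.45,.13]))
print("knobtop scene",fit("scene",c([139,79,173,n],(282,165)),.010,.086,[.45,.13]))
print("collar scene",fit("scene",c([116,n,182,n],(282,165)),.022,.052,[.45,.13]))
E
```

```text
caddy top (array([ 0.5634, -0.1345]), array([0., 0.]))
caddy scene (array([ 0.5587, -0.1331]), array([ 0.18,  0.33, -0.18, -0.29]))
deck top (array([0.5614, 0.1463]), array([ 0.84,  0.66, -0.83, -0.64]))
deck scene (array([0.5552, 0.1479]), array([ 0.85,  0.08, -0.85]))
knobside top (array([0.5596, 0.1452]), array([-0.01,  0.29,  0.01, -0.29]))
knobtop scene (array([0.5579, 0.1466]), array([ 0.27,  0.  , -0.27]))
collar scene (array([0.5148, 0.1522]), array([0., 0.]))
```

Estimates: knob ≈ (0.559, 0.146), caddy ≈ (0.561, -0.134), and the relative offset agrees to about 1.5 mm. Next I turn the jaws so they open along world x, then travel.

```bash
python3 -m jog '[[0,0,0,0,-0.1116,0,100],[0,0,0,0,-0.1116,0,100],[0,0,0,0,-0.1116,0,100],[0,0,0,0,-0.1116,0,100],[0,0,0,0,-0.1116,0,100],[0,0,0,0,-0.1116,0,100],[0,0,0,0,-0.1116,0,100],[0,0,0,0,-0.1116,0,100],[0,0,0,0,-0.1116,0,100],[0,0,0,0,-0.1116,0,100],[0,0,0,0,-0.1116,0,100],[0,0,0,0,-0.1116,0,100]]' 40; python3 -c "
from cell import env;s=env.state();print(s['qpos'],s['tool_rot'])"
```

```text
time: 1.1
ee_pos: [0.1201, -0.5109, 0.4043]
tool_rot: [[1.0, -0.0, -0.005], [0.005, 0.001, 1.0], [-0.0, -1.0, 0.001]]
force: [-0.1, -0.2, 0.2]
opening: 1.002
[-1.47930354e+00  2.91054894e-01 -1.53867611e-01  1.12668402e+00
 -1.75277206e-06  8.67757552e-02] [[ 9.99988872e-01 -7.57690103e-05 -4.71698289e-03]
 [ 4.71704248e-03  8.06645605e-04  9.99988549e-01]
 [-7.19632091e-05 -9.99999672e-01  8.06994035e-04]]
```

```bash
python3 -m jog '[[2.2,0,3.2,0,0,0,100],[2.2,0,3.2,0,0,0,100],[2.2,0,3.2,0,0,0,100],[2.2,0,3.2,0,0,0,100],[2.2,0,3.2,0,0,0,100],[2.2,0,3.2,0,0,0,100],[2.2,0,3.2,0,0,0,100],[2.2,0,3.2,0,0,0,100],[2.2,0,3.2,0,0,0,100],[2.2,0,3.2,0,0,0,100],[2.2,0,3.2,0,0,0,100],[2.2,0,3.2,0,0,0,100]]'
```

```text
time: 2.1
ee_pos: [0.3849, -0.1254, 0.4047]
tool_rot: [[1.0, 0.0, 0.001], [-0.001, -0.0, 1.0], [0.0, -1.0, -0.0]]
force: [1.1, -1.0, 0.6]
opening: 0.994
```

```bash
python3 -m jog '[[2.2,0.5,3.2,0,0,0,100],[2.2,1,3.2,0,0,0,100],[2.2,1,3.2,0,0,0,100],[2.2,1,3.2,0,0,0,100],[2.2,1,3.2,0,0,0,100],[2.2,1,3.2,0,0,0,100],[2.2,1,3.2,0,0,0,100],[1.9,1,3,0,0,0,100],[0,0,1.5,0,0,0,100],[0,0,0,0,0,0,100],[0,0,0,0,0,0,100]]'
```

```text
time: 3.02
ee_pos: [0.5573, 0.1422, 0.329]
tool_rot: [[1.0, -0.001, -0.001], [0.001, -0.0, 1.0], [-0.001, -1.0, -0.0]]
force: [-0.1, -0.4, -0.5]
opening: 1.001
```

```bash
python3 - <<'E'
from h import *
ims=[]
for n,(x,y) in (("top",(160,160)),("scene",(270,130))):
    im=env.read_camera(n)[...,::-1].copy()
    w,h=(90,110);ims.append(cv2.resize(im[y:y+h,x:x+w],None,fx=4.4,fy=4.4,interpolation=cv2.INTER_CUBIC))
cv2.imwrite("pics/c2.png",np.hstack(ims))
E
```

```text
(no output)
```

View pics/c2.png

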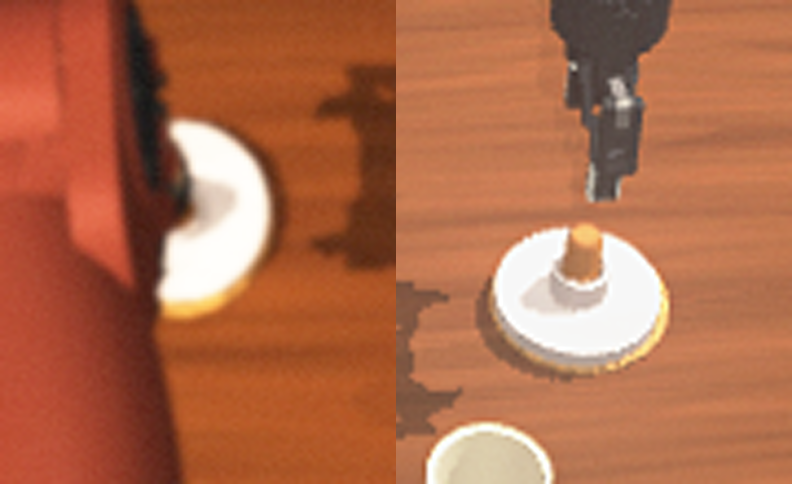

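```bash
python3 - <<'E'
from h import *
x,y,z=env.state()["ee_pos"]
print(proj("scene",[[x+.05,y,z-.16],[x+.045,y,z-.160],[x+.05,y+.011,z-.16],[x+.05,y-.011,z-.16],[.559,.146,.086]]), "obs tip 317,174.5; edges 313.5..320 ; knob",270+(587-396)/4.4,130+232/4.4)
E
```

```text
[[316.31200552 175.68292718]
 [316.02976154 174.47279187]
 [319.97930687 175.48834335]
 [312.63866522 175.87801721]
 [312.66656544 182.94326416]] obs tip 317,174.5; edges 313.5..320 ; knob 313.4090909090909 182.72727272727272
```

```bash
python3 -m jog '[[0.15,0.3,0.4,0,0,0,100],[0,1.5,0,0,0,0,100],[0,1.5,0,0,0,0,100],[0,1.5,0,0,0,0,100],[0,1.5,0,0,0,0,100],[0,1.5,0,0,0,0,100],[0,1.2,0,0,0,0,100],[0,0.8,0,0,0,0,100],[0,0.2,0,0,0,0,100],[0,0,0,0,0,0,100]]' 40; python3 -m jog '[[0,0,0,0,0,0,50],[0,0,0,0,0,0,30],[0,0,0,0,0,0,25],[0,0,0,0,0,0,20],[0,0,0,0,0,0,0],[0,0,0,0,0,0,0],[0,0,0,0,0,0,0],[0,0,0,0,0,0,0],[0,0,0,0,0,0,0],[0,0,0,0,0,0,0]]' 60
```

```text
time: 3.95
ee_pos: [0.559, 0.1451, 0.2296]
tool_rot: [[1.0, -0.0, 0.002], [-0.002, -0.0, 1.0], [-0.0, -1.0, -0.0]]
force: [-0.0, -0.7, 0.1]
opening: 0.997
time: 4.78
ee_pos: [0.5593, 0.1456, 0.2304]
tool_rot: [[1.0, 0.001, 0.001], [-0.001, 0.0, 1.0], [0.001, -1.0, 0.0]]
force: [-1.6, -0.7, 5.8]
opening: 0.306
```

```bash
python3 -m jog '[[0,0,0,0,0,0,0],[0,-0.2,0,0,0,0,0],[0,-0.4,0,0,0,0,0],[0,-0.4,0,0,0,0,0],[0,0,0,0,0,0,0],[0,0,0,0,0,0,0]]'; python3 - <<'E'
from h import *
im=env.read_camera("scene")[...,::-1]
cv2.imwrite("pics/c3.png",cv2.resize(im[140:230,260:360],None,fx=5,fy=5,interpolation=cv2.INTER_CUBIC));print(env.state()["ft_torque"])
E
```

```text
time: 5.28
ee_pos: [0.5592, 0.1456, 0.24]
tool_rot: [[1.0, 0.0, 0.001], [-0.001, 0.0, 1.0], [0.0, -1.0, 0.0]]
force: [-0.1, 0.5, -2.8]
opening: 0.306
[ 0.03108809 -0.01587251 -0.01158651]
```

View pics/c3.png

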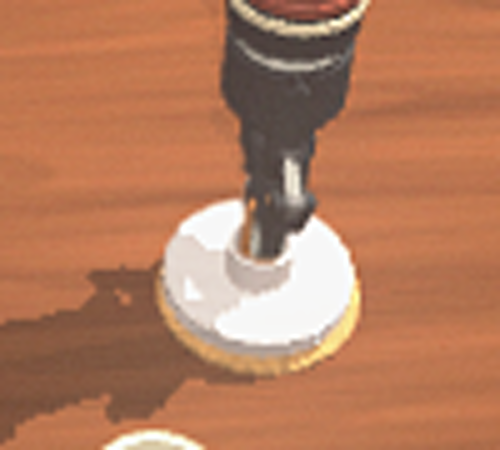

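```bash
python3 - <<'E'
from h import *
x,y,z=env.state()["ee_pos"]
e=ext("scene",[x,y],.022,.062);d=ext("scene",[x,y],.0625,.035)
print((e[[0,2]]-260+.5)*5-.5,(d-[260,140]*2+.5)*5-.5, "obs collar 226 291, deck 160 197 357 -")
E
python3 -m jog '[[0,-0.4,0,0,0,0,0],[0,-0.8,0,0,0,0,0],[0,-1.2,0,0,0,0,0],[0,-1.5,0,0,0,0,0],[0,-1.5,0,0,0,0,0],[0,-1.5,0,0,0,0,0],[0,-1.5,0,0,0,0,0],[0,-1.5,0,0,0,0,0],[0,-1.2,0,0,0,0,0],[0,-0.8,0,0,0,0,0],[0,-0.3,0,0,0,0,0],[0,0,0,0,0,0,0]]'
```

```text
[227.22645394 295.15298219] [162.3580696  200.67624134 352.37948352 343.21021346] obs collar 226 291, deck 160 197 357 -
time: 6.33
ee_pos: [0.5593, 0.1456, 0.3624]
tool_rot: [[1.0, 0.001, 0.001], [-0.001, 0.0, 1.0], [0.001, -1.0, 0.0]]
force: [-0.3, 1.3, -3.9]
opening: 0.303
```

```bash
python3 -m jog '[[0,0,-0.6,0,0,0,0],[0,0,-1.4,0,0,0,0],[0,0,-2.2,0,0,0,0],[0,0,-2.8,0,0,0,0],[0,0,-2.8,0,0,0,0],[0,0,-2.8,0,0,0,0],[0,0,-2.8,0,0,0,0],[0,0,-2.8,0,0,0,0],[0,0,-2.8,0,0,0,0],[0,0,-2.8,0,0,0,0],[0,0,-2.0,0,0,0,0],[0,0,-1.4,0,0,0,0]]';python3 -m jog '[[0.2,0,-0.6,0,0,0,0],[0,0,-0.2,0,0,0,0],[0,0,0,0,0,0,0],[0,0,0,0,0,0,0],[0,0,0,0,0,0,0]]'; python3 - <<'E'
from h import *
ims=[]
for n,(x,y) in (("top",(235,155)),("scene",(170,120))):
    im=env.read_camera(n)[...,::-1].copy()
    w,h=(90,110);ims.append(cv2.resize(im[y:y+h,x:x+w],None,fx=4.4,fy=4.4,interpolation=cv2.INTER_CUBIC))
cv2.imwrite("pics/c4.png",np.hstack(ims))
E
```

```text
time: 7.33
ee_pos: [0.5581, -0.1294, 0.3609]
tool_rot: [[1.0, -0.001, 0.003], [-0.003, -0.0, 1.0], [-0.001, -1.0, -0.0]]
force: [0.6, 0.1, -3.5]
opening: 0.302
time: 7.75
ee_pos: [0.5609, -0.1334, 0.3617]
tool_rot: [[1.0, -0.0, -0.001], [0.001, 0.0, 1.0], [-0.0, -1.0, 0.0]]
force: [-0.2, 0.1, -3.3]
opening: 0.302
```

View pics/c4.png

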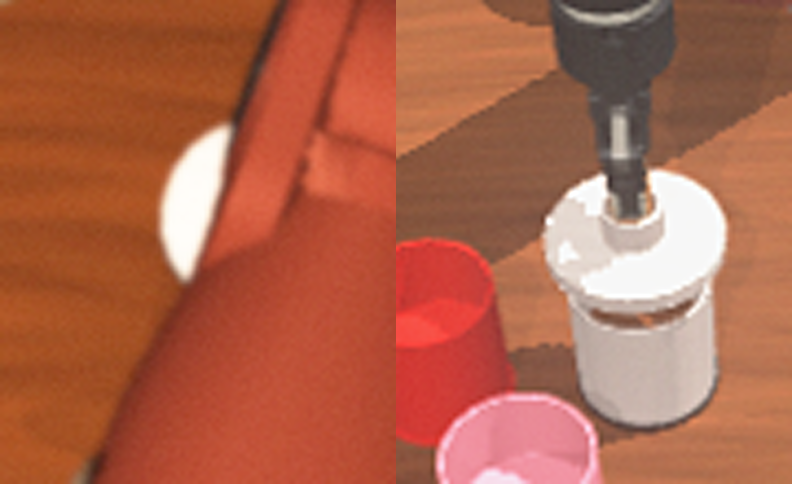

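```bash
python3 - <<'E'
from h import *
n=np.nan
c=lambda o:[(o[0]-396+.5)/4.4-.5+170,(o[1]+.5)/4.4-.5+120,(o[2]-396+.5)/4.4-.5+170,(o[3]+.5)/4.4-.5+120]
print("deck scene",fit("scene",c([544,168,727,n]),.0625,.1563,[.56,-.13]))
print("collar scene",fit("scene",c([602,n,665,254]),.022,.1833,[.56,-.13]))
print("deck top left", fit("top",[(159.5+.5)/4.4-.5+235,(121+.5)/4.4-.5+155,n,n],.0625,.1563,[.56,-.13]))
E
```

```text
deck scene (array([ 0.5586, -0.1319]), array([ 0.18,  0.02, -0.18]))
collar scene (array([ 0.5848, -0.1317]), array([-0.33,  0.33, -0.01]))
deck top left (array([ 0.5611, -0.129 ]), array([0., 0.]))
```

```bash
python3 -m jog '[[0.1,0.2,-0.13,0,0,0,0],[0,0.5,0,0,0,0,0],[0,0.5,0,0,0,0,0],[0,0.4,0,0,0,0,0],[0,0.4,0,0,0,0,0],[0,0.3,0,0,0,0,0],[0,0.3,0,0,0,0,0],[0,0.3,0,0,0,0,0],[0,0.2,0,0,0,0,0],[0,0,0,0,0,0,0]]';python3 -m jog '[[0,0.1,0,0,0,0,0],[0,0.1,0,0,0,0,0],[0,0.1,0,0,0,0,0],[0,0.1,0,0,0,0,0],[0,0.1,0,0,0,0,0],[0,0,0,0,0,0,0]]'
```

```text
time: 8.68
ee_pos: [0.5618, -0.1357, 0.3302]
tool_rot: [[1.0, -0.001, 0.001], [-0.001, 0.0, 1.0], [-0.001, -1.0, 0.0]]
force: [-0.3, 0.4, -2.3]
opening: 0.301
time: 9.18
ee_pos: [0.5618, -0.1357, 0.3254]
tool_rot: [[1.0, -0.0, 0.001], [-0.001, 0.0, 1.0], [-0.0, -1.0, 0.0]]
force: [-1.4, 1.2, -2.4]
opening: 0.304
```

```bash
python3 -m jog '[[0,0.1,0.05,0,0,0,0],[0,0.1,0,0,0,0,0],[0,0.1,0,0,0,0,0],[0,0,0,0,0,0,0]]';python3 -m jog '[[0,0.08,0,0,0,0,0],[0,0.05,0,0,0,0,0],[0,0.05,0,0,0,0,0],[0,0,0,0,0,0,0],[0,0,0,0,0,0,0]]'
```

```text
time: 9.52
ee_pos: [0.5619, -0.1353, 0.3226]
tool_rot: [[1.0, -0.0, 0.001], [-0.001, -0.0, 1.0], [-0.0, -1.0, -0.0]]
force: [-0.0, 0.6, -3.5]
opening: 0.309
time: 9.93
ee_pos: [0.5618, -0.1352, 0.3223]
tool_rot: [[1.0, 0.001, 0.001], [-0.001, -0.0, 1.0], [0.001, -1.0, -0.0]]
force: [-6.2, 2.5, 12.7]
opening: 0.298
```

```bash
python3 -m jog '[[0,-0.05,0,0,0,0,0],[0,0,0,0,0,0,0],[0,0,0,0,0,0,40],[0,0,0,0,0,0,60],[0,0,0,0,0,0,100],[0,0,0,0,0,0,100],[0,0,0,0,0,0,100],[0,0,0,0,0,0,100],[0,0,0,0,0,0,100],[0,0,0,0,0,0,100]]'; python3 - <<'E'
from h import *
im=env.read_camera("scene")[...,::-1]
cv2.imwrite("pics/c5.png",cv2.resize(im[120:230,170:260],None,fx=5,fy=5,interpolation=cv2.INTER_CUBIC))
E
```

```text
time: 10.77
ee_pos: [0.5619, -0.1352, 0.3214]
tool_rot: [[1.0, -0.0, 0.001], [-0.001, -0.0, 1.0], [-0.0, -1.0, -0.0]]
force: [0.8, 0.2, 0.8]
opening: 1.005
```

View pics/c5.png

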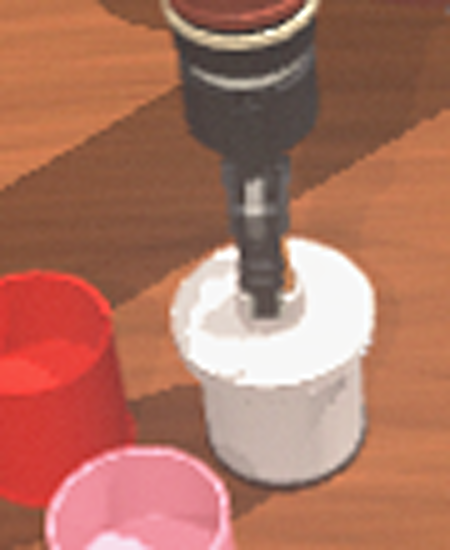

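```bash
python3 - <<'E'
from h import *
x=(np.array([172,237,376,np.nan])+.5)/5-.5+[170,120,170,120]
for z in(.117,.120): print(fit("scene",x,.0625,z,[.56,-.13]))
b=(387+.5)/5-.5+120
for c in([.5587,-.1331],[.561,-.134]):
  for z in(.102,.105): print(c,z,((ext("scene",c,.0625,z)-[170,120]*2+.5)*5-.5).round(1))
  print(((ext("scene",c,.0625,.117)-[170,120]*2+.5)*5-.5).round(1))
E
```

```text
(array([ 0.5599, -0.1335]), array([ 0.25,  0.03, -0.25]))
(array([ 0.5629, -0.1334]), array([ 0.18,  0.02, -0.18]))
[0.5587, -0.1331] 0.102 [176.6 252.2 376.1 398.9]
[0.5587, -0.1331] 0.105 [176.1 249.  375.9 395.7]
[174.  235.8 375.3 382.6]
[0.561, -0.134] 0.102 [175.  254.8 374.8 401.9]
[0.561, -0.134] 0.105 [174.5 251.6 374.7 398.6]
[172.5 238.4 374.1 385.6]
```

```bash
python3 -m jog '[[-0.05,0.4,0,0,0,0,100],[0,0.5,0,0,0,0,100],[0,0.5,0,0,0,0,100],[0,0.5,0,0,0,0,100],[0,0.5,0,0,0,0,100],[0,0.3,0,0,0,0,100],[0,0.15,0,0,0,0,100],[0,0,0,0,0,0,100]]';python3 -m jog '[[0,0,0,0,0,0,70],[0,0,0,0,0,0,60],[0,0,0,0,0,0,55],[0,0,0,0,0,0,50],[0,0,0,0,0,0,45],[0,0,0,0,0,0,40],[0,0,0,0,0,0,30],[0,0,0,0,0,0,30],[0,0,0,0,0,0,30],[0,0,0,0,0,0,30]]' 40
```

```text
time: 11.48
ee_pos: [0.5613, -0.1352, 0.2924]
tool_rot: [[1.0, -0.001, 0.001], [-0.001, 0.0, 1.0], [-0.001, -1.0, 0.0]]
force: [-0.2, -0.4, -0.6]
opening: 1.0
time: 12.32
ee_pos: [0.5615, -0.1353, 0.2935]
tool_rot: [[1.0, 0.001, 0.001], [-0.001, -0.0, 1.0], [0.001, -1.0, -0.0]]
force: [-1.0, 0.9, 5.2]
opening: 0.5
```

```bash
python3 -m jog '[[0,-0.1,0,0,0,0,20],[0,-0.1,0,0,0,0,20],[0,-0.2,0,0,0,0,20],[0,-0.3,0,0,0,0,20],[0,-0.3,0,0,0,0,20],[0,0,0,0,0,0,20],[0,0,0,0,0,0,20]]'; python3 - <<'E'
from h import *
im=env.read_camera("scene")[...,::-1]
cv2.imwrite("pics/c6.png",cv2.resize(im[120:230,170:260],None,fx=5,fy=5,interpolation=cv2.INTER_CUBIC))
E
```

```text
time: 12.9
ee_pos: [0.5615, -0.1353, 0.3031]
tool_rot: [[1.0, 0.0, 0.001], [-0.001, -0.0, 1.0], [0.0, -1.0, -0.0]]
force: [0.4, -0.2, -1.3]
opening: 0.505
```

View pics/c6.png

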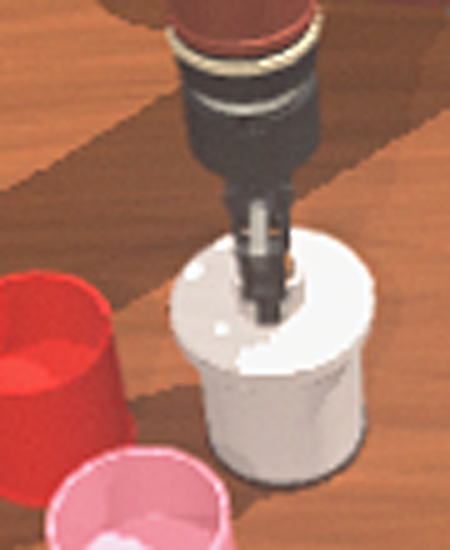

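The wrist carries about 1.3 N, which matches the outer lid alone. I'll continue straight up.

```bash
python3 -m jog '[[0,-0.4,0,0,0,0,20],[0,-0.6,0,0,0,0,20],[0,-0.8,0,0,0,0,20],[0,-0.9,0,0,0,0,20],[0,-0.9,0,0,0,0,20],[0,-0.9,0,0,0,0,20],[0,-0.9,0,0,0,0,20],[0,-0.9,0,0,0,0,20],[0,-0.9,0,0,0,0,20],[0,-0.8,0,0,0,0,20],[0,-0.6,0,0,0,0,20],[0,-0.3,0,0,0,0,20]]';python3 -m jog '[[0,0,0,0,0,0,20],[0,0,0,0,0,0,20],[0,0,0,0,0,0,20],[0,0,0,0,0,0,20],[0,0,0,0,0,0,20],[0,0,0,0,0,0,20]]'; python3 - <<'E'
from h import *
im=env.read_camera("scene")[...,::-1]
cv2.imwrite("pics/c7.png",cv2.resize(im[110:230,160:260],None,fx=5,fy=5,interpolation=cv2.INTER_CUBIC))
E
```

```text
time: 13.95
ee_pos: [0.5616, -0.1353, 0.393]
tool_rot: [[1.0, 0.001, 0.001], [-0.001, -0.0, 1.0], [0.001, -1.0, -0.0]]
force: [-0.7, -0.8, -2.1]
opening: 0.504
time: 14.45
ee_pos: [0.5614, -0.1352, 0.3916]
tool_rot: [[1.0, -0.0, 0.001], [-0.001, 0.0, 1.0], [-0.0, -1.0, 0.0]]
force: [-0.3, -0.2, -1.7]
opening: 0.506
```

View pics/c7.png

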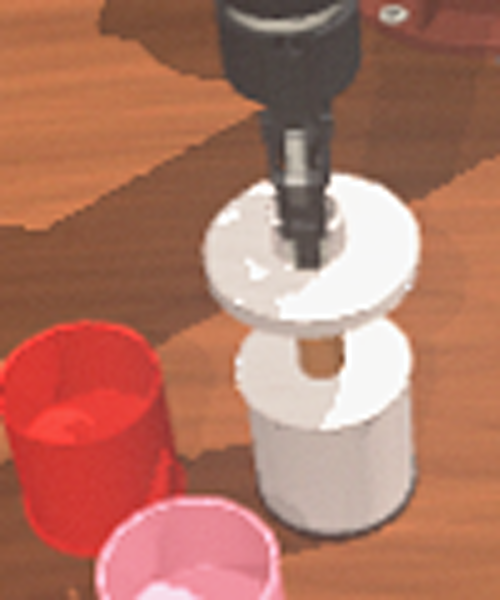

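```bash
python3 - <<'E'
from h import *
print(((ext("scene",[.56,-.134],.0625,.215)-[160,110]*2+.5)*5-.5).round(1),"obs 203 172 420")
print(((ext("scene",[.56,-.134],.054,.114)-[160,110]*2+.5)*5-.5).round(1),"flange obs 235 - 413 432")
env.sign_off()
E
```

```text
[204.7 172.3 418.8 320.1] obs 203 172 420
[236.7 300.  410.5 427. ] flange obs 235 - 413 432
the job is handed in; nothing more can be done
```

The job is handed in at about 14.5 s of the 51 s limit, with the outer lid held alone over the caddy and the inner lid left seated.

- **Moving the pair:** I gripped both lids by the knob and lifted them together; the wrist read about 3 N, the weight of both. I then lowered them onto the caddy. Contact came about 1 mm above the expected seat height, with a peak of about 13 N, and I let go of the knob there.
- **Lifting the outer lid:** I took it by the collar and raised it straight up. The wrist read 1.3–2.1 N, which fits the outer lid alone.
- **Last checks:** In the last picture the inner lid's flange sits on the caddy rim and the outer lid hangs level above the knob. Projected outlines agree to about 1 px: deck height about 0.215 m, so the outer lid's rim is about 0.20 m (0.175 m required), and it is nearly centred on the caddy.
- **Disagreements:** The two cameras differed by up to about 5 mm on the caddy's and lids' positions. The fits to the collar came out 25–45 mm off in x, so I ignored those x values. Neither seemed to affect the result.
- **Bystanders:** I saw no contact with the mug, sugar jar or remote, but I did not measure their final positions.

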